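# Put the trinkets away and set the mirror lid

### The arm

A 6-joint arm with a two-finger parallel gripper is mounted at the origin on the work surface. World frame = base frame: x ahead of the robot, y to its left, z up, the work surface at z = 0. Lengths are in m, angles in rad, forces in N, time in s.
With the tool pointing down it reaches from about 0.35 to 0.725 m from the base axis. Payload 6 kg.
Tool frame: the origin (TCP) lies on the centre line of the jaws, within the pads' length; the fingertips stand r.nose_length ahead of it and the grasp point (between the pads) lies 5 mm behind it (r.nose_length is the distance from the TCP to the fingertips, in m); z points along the fingers, y is the line along which they close (so a half turn about z gives the same grasp; the last joint's range is limited). The gripper opens to 85 mm and grips with 20 to 120 N. Pads are 22 mm wide; open, the fingers measure 114 mm over their backs; the gripper's body (76 mm by 85 mm) begins 54 mm behind the grasp point. The pads swing forward as they close: fully open they stand 13 mm farther back than shut.
Start: joints at [1.457, 0.04, 0.085, 0, -1.615, -0.334], TCP at [0.26, 0.541, 0.245] pointing down, gripper open.
Joint ranges: [-2.56, 2.56], [-1.29, 2.01], [-1.08, 1.49], [-3.29, 1.98], [-2.81, -0.18], [-2.99, 2.99]. Speed limits (rad/s): [2.57, 2.57, 3.01, 3.14, 3.14, 3.14].

### API

Orientations are given as a unit quaternion [x, y, z, w].
In Python, from station import r, cams gives the robot as it stands.
- The arm moves only by the tool apply_moves, never from a script. Its argument "commands" is a list that holds one entry, the list of rows, each a list of 5 numbers: the shift along the world's x, y, z in units of 60 mm (1.0 is 60 mm), then the turn about the world's z in units of 8 degrees (1.0 is 8 degrees), then the closure, from -1 (fully open) to 1 (shut). In form: [[[tx, ty, tz, yaw, claw], ...]]. A call has 1 to 12 rows; each row is the pose to reach, as a shift and turn from the pose commanded when the call began; what a row does not reach only later rows make up. A row lasts 1/8 s, in which the tool goes at most 62.5 mm and 10.7 degrees, less where a joint would pass 70% of its speed; a pose out of reach is approached as far as the arm can. A call with a gripper value outside its range is refused whole. The fingers move at their own pace and stop on an object; "squeeze" is the grip in N (left out, the last holds). Time passes only in rows, so rows that repeat a pose let the fingers close. It gives the time, the measured TCP pose, the force, the opening and the grip force at its end, in the units of the state.
- r.get_state(): the state, without advancing time (a new reading comes with each control period).
- cams.grab_frame(name): name is "side" or "top"; returns the picture (420x560x3 uint8, red, green, blue); there is no depth.
- cams.camera_info(name): a dict with "vertical_fov" (degrees; the focal length in pixels is half the picture's height over the tangent of half this angle, whatever the lens; pixels are square), "cx", "cy" (the principal point, pixels), "T" (4x4, takes a point from camera to world coordinates). Camera axes: x right, y down, z forward; pixel columns grow to the right and rows downward; lengths in m; the calibration is good to about 2 mm. A picture is of the moment at which its call begins. camera_info takes no time and is no camera call.
- r.job_done(): hands the job in; it is judged then, once.
The state is a dict: "t": time; "q": joint angles; "qd": joint speeds; "joint_efforts": joint torques, N m; "tool_pos": TCP position; "tcp_rot": TCP orientation; "force": force on the tool from outside, world axes, zero at the start; "moment": the same for the moment, N m; "grip_width": finger opening in m; "grasp_force": force on a finger pad.
Only numpy, scipy, OpenCV 4.12 (cv2) and the standard library are available. Lean on these libraries where they do the work, as an engineer would, in place of code of your own. Each camera call takes 0.05 s, during which the arm holds its last target. There are 200 camera calls.

### The job

First open up the jewellery box: fold its mirror lid back past upright and pull the tray out as far as it goes. With both open, lay the watch in the well under the lid and put all the trinkets that are out (ring case, compact, earring tin, hair clip, earbud case) into the tray, then slide the tray fully home while the lid is still back. Last, fold the lid forward to lean at 60 degrees, in line with the brass pointer, and let go; leave the river stone, tumbler and spectacle case where they are.

Things in the scene. Friction and masses are not known exactly. Their poses are not given: they have to be found in the camera images.
- jewel_box: Wooden jewellery box, fixed: 170 deep (its x) x 280 wide (y) x 79 mm high, walls 8 mm. Origin at the centre of its underside; the tray front faces its -x; the lid's hinge runs along y at the rear (+x). The tray slides in the lower half through the front; the roof of that opening is 52 mm above the table. A thin fixed brass pointer rod stands outside its -y end.
- well_floor (a point): Centre of the floor of the open blue-lined well on top of the box, under the lid; at (0, 0, 57 mm) of the box, axes as the box. Well 154 (x) x 264 (y) mm, 22 mm deep.
- pointer_tip (a point): Ball tip of the brass pointer, 110 mm from the hinge line; the line from the hinge to it rises at 60 degrees towards the front: the angle asked of the lid.
- mirror_lid (a joint): Angle (rad) of the mirror lid, 168 (hinge to free edge) x 272 wide x 10 mm thick. 0 = shut flat, 1.571 = upright, stop at 1.9 (leaning back); begins half shut at 0.79 to 0.92. Stiff hinge, holds where it is left (0.27 N m to turn, 2 to 3 N at the free edge). Mirror on the underside. The free edge has no handle and can be pinched.
- lid_edge (a point): Middle of the lid's free edge, mid-thickness; moves with the lid. Its -x axis points from the hinge out along the lid; y is along the hinge.
- lid_hinge (a point): Middle of the lid's hinge line, 79.5 mm above the table, at (85, 0, 79.5 mm) of the box; it is on the lid's underside plane: the lid's mid-plane lies 5 mm above (outside of) it.
- tray (a joint): How far the tray is pulled out towards the box's -x (m): 0 = fully home, stop at 0.125. Stiff-running slide, about 1.5 N (more when fast); stays where left. It begins at 0 to 0.012.
- tray_handle (a point): Middle of the tray's brass bar handle (round bar 90 mm long along y, about 10 mm thick, its axis 45 mm in front of the tray's front face, 46 mm above the table); moves with the tray. Pinchable from above, fingers before and behind the bar.
- tray_floor (a point): Point on the tray's floor, 11 mm above the table, moves with the tray; axes as the box. Inside of the tray: x -62.5 mm (front panel) to +82.5, y -125 to +125 mm about this point; side walls stand 26 mm, front panel 39 mm, the opening's roof 41 mm above the floor. With the tray at its stop, x -62.5 to +62.5 mm is clear of the box.
- watch: Wrist watch folded up on its dark band: 40 (x) x 30 (y) x 12 mm block with a round steel case of 36 mm diameter on top, 18 mm high in all. Origin at the centre of its underside, z up. Always present.
- ring_case: Red ring case, 34 x 34 x 22 mm, edges rounded. Origin at the centre of its underside, z up. May be absent.
- compact: Closed brass compact, round, 42 mm diameter, 14 mm high. Origin at the centre of its underside, z up. May be absent.
- earring_tin: Round green tin with white band, 33 mm diameter, 19 mm high. Origin at the centre of its underside, z up. May be absent.
- hair_clip: Black hair clip with a brass strip, 44 (x) x 15 (y) x 13 mm. Origin at the centre of its underside, z up. May be absent.
- earbud_case: White earbud case, 42 (x) x 34 (y) x 20 mm, well rounded. Origin at the centre of its underside, z up. May be absent.
- river_stone: Smooth grey river stone, 50 x 36 x 18 mm, a bystander lying among the trinkets: to be left alone. Origin at the centre of its underside, z up. 
- tumbler: Empty glass tumbler, 72 mm across, 90 mm high, a bystander. Origin at the centre of its underside, z up. 
- spectacle_case: Closed grey plastic spectacle case, 160 (x) x 62 x 40 mm, a bystander. Origin at the centre of its underside, z up. 
Mind the look-alikes: they are no part of the job. Leave any purple look-alike of the compact alone. Of the things that look like the ring_case, the smaller one is meant.

How it is judged:
By the outcome, as a careful person would: the job done as asked, in the order asked, and still so for the second after the job is handed in, with the robot touching nothing.
Of ring_case, compact, earring_tin, hair_clip, earbud_case only 3 to 5 are there at a start; the rules pass over those that are not, and their reading is None.
At some moment in a run one of ring_case, compact, earring_tin, hair_clip, earbud_case, watch may be knocked a few centimetres aside while the robot is not near it.
Once in a run the grip may slacken for a moment while it holds something.
It also fails if it takes over 208 s, if anything falls off the work surface, if the arm or the gripper's body presses on something with over 40 N, if the wrist force passes 120 N, or if a joint passes its speed limit or range.

## Working session

There is one attempt and no reset: what is moved stays moved. The work goes in short steps, Python scripts to look and compute and a tool call to move; the robot and the scene stay as the last step left them, time stands still between calls to the robot, and variables do not carry over. Pictures are saved under pics/ and viewed, at most 14 in all, crops included, and the job is handed in when it is done.

Besides the shell and the picture viewer there is one more tool, called after "Call:" as name([rows], argument=value, ...), one row to a line, values as JSON. apply_moves: Moves the arm, as the interface text tells. Its arguments: {"type":"object","properties":{"commands":{"type":"array","items":{"type":"array","items":{"type":"array","items":{"type":"number"}}}},"squeeze":{"type":"number"}},"required":["commands"]}

```bash
ls; mkdir -p pics
python3 - <<'E'
from station import r,cams
import cv2,numpy as np
np.set_printoptions(precision=4,suppress=True)
for n in("side","top"):
    i=cams.camera_info(n);print(n,i["vertical_fov"],i["cx"],i["cy"]);print(np.array(i["T"]), {k:v for k,v in i.items() if k not in("T","cx","cy","vertical_fov")})
    im=cams.grab_frame(n);cv2.imwrite(f"pics/{n}0.png",cv2.resize(im[:,:,::-1],(784,588)))
    np.save(f"{n}0.npy",im)
print(r.get_state(),r.nose_length)
E
```

```text
pics
side 46.59792627044099 285.8903884119241 213.02884108420537
[[ 0.9873 -0.1223  0.1018  0.4434]
 [-0.159  -0.7369  0.657  -0.737 ]
 [-0.0053 -0.6648 -0.747   0.9674]
 [ 0.      0.      0.      1.    ]] {}
top 42.624497452590106 282.01306947843943 210.7666926350038
[[-0.0041 -0.9987  0.0516  0.4863]
 [-0.9999  0.0035 -0.0116  0.0116]
 [ 0.0114 -0.0516 -0.9986  1.6983]
 [ 0.      0.      0.      1.    ]] {}
{'t': 0.1, 'q': array([ 1.4567,  0.0408,  0.0839, -0.0004, -1.6155, -0.3337]), 'qd': array([-0.001 , -0.0004,  0.0009,  0.0022, -0.0008, -0.0009]), 'joint_efforts': array([ -0.0056, -36.9343,  34.8282,   6.9517,  -0.0045,   0.    ]), 'tool_pos': array([0.2596, 0.5406, 0.2444]), 'tcp_rot': array([ 0.975 , -0.222 , -0.0001,  0.0008]), 'force': array([ 0.0947,  1.1981, -0.6095]), 'moment': array([ 0.0073, -0.024 ,  0.0166]), 'grasp_force': 0.0, 'grip_width': 0.0850543816533841} 0.014
```

View pics/top0.png

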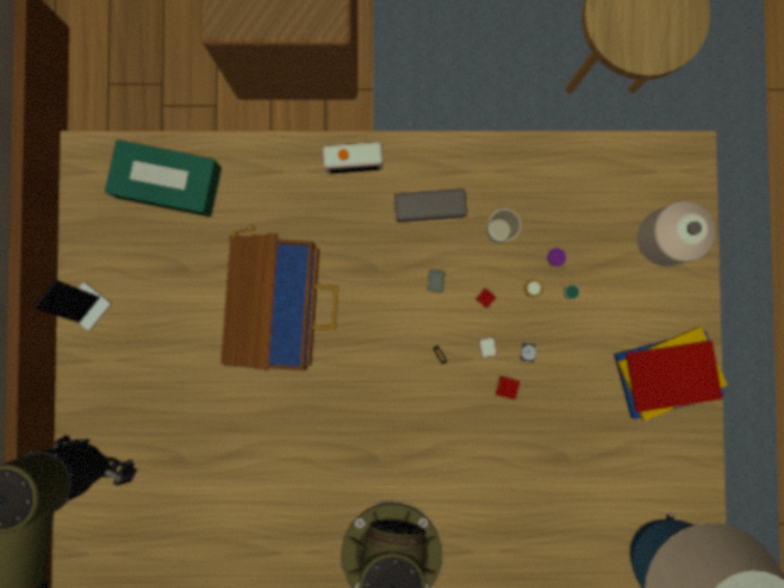

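View pics/side0.png

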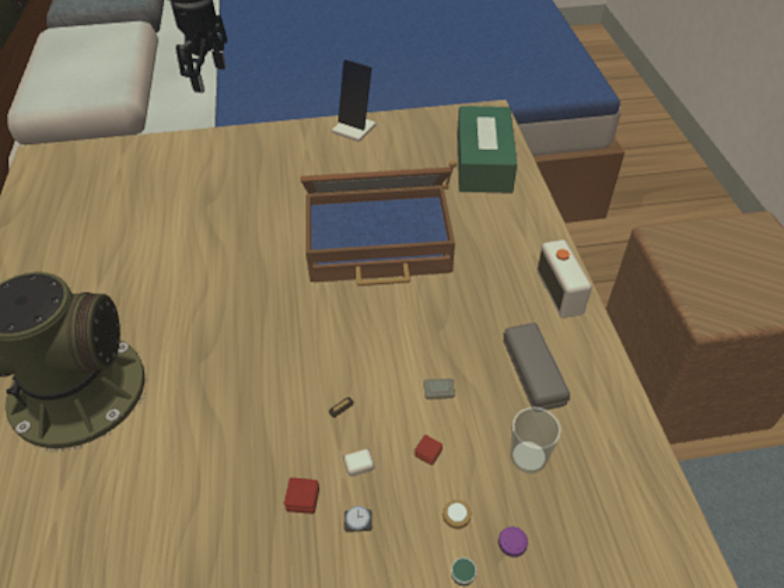

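The top view (784 px scale) shows the box at about (270,302), its front facing world −y, with the lid half shut. The five trinkets and the watch lie near (440–570, 280–390). The small red ring case is at (486,298) and the big red one at (508,388). The purple look-alike is at (556,257). Next I'll take enlarged crops for measuring.

```bash
cat > h.py <<'E'
import numpy as np,cv2
from scipy.optimize import minimize,least_squares
from station import r,cams
np.set_printoptions(precision=4,suppress=True)
I={n:cams.camera_info(n) for n in("side","top")}
F={n:210/np.tan(np.radians(I[n]["vertical_fov"]/2)) for n in I}
def proj(n,P):
    T=np.array(I[n]["T"]);c=(np.atleast_2d(P)-T[:3,3])@T[:3,:3]
    return c[:,:2]/c[:,2:]*F[n]+[I[n]["cx"],I[n]["cy"]]
def ray(n,uv):
    T=np.array(I[n]["T"]);d=T[:3,:3]@np.array([(uv[0]-I[n]["cx"])/F[n],(uv[1]-I[n]["cy"])/F[n],1]);return T[:3,3],d
def onz(n,uv,z):
    o,d=ray(n,uv);return o+d*(z-o[2])/d[2]
def tri(us,ut):
    f=lambda p:np.r_[proj("side",p)[0]-us,proj("top",p)[0]-ut]
    s=least_squares(f,[.5,0,.05]);return s.x,np.abs(s.fun).max()
E
cat > crop.py <<'E'
from h import *
def crop(im,x0,y0,x1,y1,k):  # with ticks every 10 px
    c=cv2.resize(im[y0:y1,x0:x1,::-1],None,fx=k,fy=k,interpolation=cv2.INTER_CUBIC)
    for x in range(-(-x0//10)*10,x1,10):
        cv2.line(c,((x-x0)*k,0),((x-x0)*k,4),(0,255,255),1); 
        if x%20==0:cv2.putText(c,str(x),((x-x0)*k,14),0,.35,(0,255,255),1)
    for y in range(-(-y0//10)*10,y1,10):
        cv2.line(c,(0,(y-y0)*k),(4,(y-y0)*k),(0,255,255),1)
        if y%20==0:cv2.putText(c,str(y),(5,(y-y0)*k+4),0,.35,(0,255,255),1)
    return c
def stack(a,b,ax):
    m=max(a.shape[1-ax],b.shape[1-ax]);f=lambda c:cv2.copyMakeBorder(c,0,(m-c.shape[0])*ax,0,(m-c.shape[1])*(1-ax),0)
    return np.concatenate([f(a),f(b)],ax)
E
python3 - <<'E'
from crop import *
t=np.load("top0.npy");s=np.load("side0.npy")
cv2.imwrite("pics/box.png",stack(crop(t,150,155,250,270,4),crop(s,210,110,332,208,3),1))
cv2.imwrite("pics/obj.png",stack(crop(t,300,175,420,290,3),crop(s,200,260,390,420,2),1))
E
```

```text
(no output)
```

View pics/box.png

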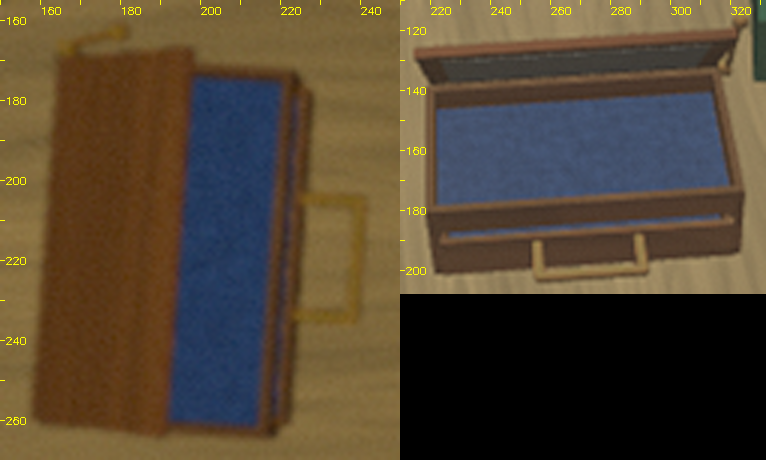

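View pics/obj.png

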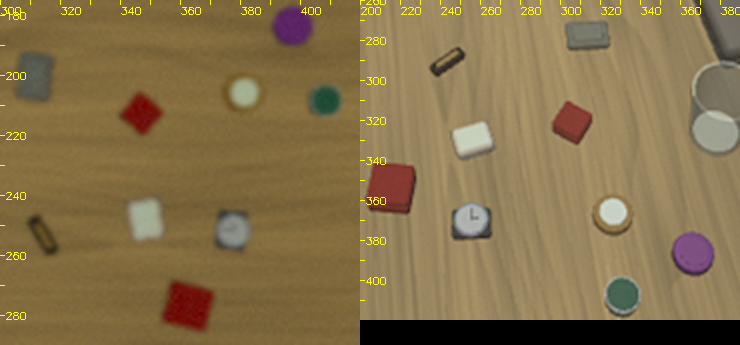

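Crops (original px): the box's front top corners are at top (222,173)/(216,263) and side (323,173)/(220,180). The handle bar ends are at top (238,204)/(236.5,235). The lid's free edge is at top (195,168)/(189,263). All five trinkets are present, and the compact is the brass one with a pale top. Now I'll fit the poses.

```bash
cat > fit.py <<'E'
from h import *
def boxv(a,b,h,n=1):return np.array([[sx*a/2,sy*b/2,z] for sx in(-1,1) for sy in(-1,1) for z in(0,h)])
def cyl(d,h,z0=0):
    t=np.linspace(0,2*np.pi,40,0);return np.array([[d/2*np.cos(a),d/2*np.sin(a),z] for a in t for z in(z0,h)])
M=dict(watch=np.r_[boxv(.04,.03,.012),cyl(.036,.018,.012)],ring=boxv(.034,.034,.022),compact=cyl(.042,.014),tin=cyl(.033,.019),
 clip=boxv(.044,.015,.013),bud=boxv(.042,.034,.020))
G0=dict(watch=(374,251),ring=(347,212),compact=(378,206),tin=(408,208),clip=(313,253),bud=(348,248))
R=22;K=6
def mask(im,c):
    x0,y0=int(c[0])-R,int(c[1])-R;w=im[max(y0,0):y0+2*R,x0:x0+2*R].astype(float);w=cv2.copyMakeBorder(w,0,2*R-w.shape[0],0,0,cv2.BORDER_REPLICATE)
    lab=cv2.cvtColor((w/255).astype(np.float32),cv2.COLOR_RGB2LAB)
    yy,xx=np.mgrid[:2*R,:2*R];rr=np.hypot(xx-R,yy-R)
    bg=np.median(lab[(rr>13)],axis=0);d=np.linalg.norm(lab-bg,axis=2);d=cv2.resize(d,None,fx=K,fy=K,interpolation=cv2.INTER_CUBIC)
    th=max(9,.45*np.percentile(d[R*K-30:R*K+30,R*K-30:R*K+30],75))
    m=(d>th).astype(np.uint8);n,l,st,ce=cv2.connectedComponentsWithStats(m)
    k=min(range(1,n),key=lambda k:np.hypot(*(ce[k]-R*K))+(1e3 if st[k][4]<400 else 0))
    m=(l==k).astype(np.uint8);cn,_=cv2.findContours(m,0,2,);m2=np.zeros_like(m);cv2.drawContours(m2,cn,-1,1,-1);return m2,(x0,max(y0,0))
def fit(name,ims,g,verbose=True,z=None):
    p0=onz("top",g,.01);ms={}
    for n in("top","side"):
        c=g if n=="top" else proj(n,p0)[0];ms[n]=mask(ims[n],c)
    def sil(n,p):
        c,s=np.cos(p[3]),np.sin(p[3]);V=M[name]@np.array([[c,-s,0],[s,c,0],[0,0,1]]).T+p[:3]
        uv=(proj(n,V)-ms[n][1]+.5)*K;h=cv2.convexHull(uv.astype(np.float32))
        m=np.zeros((2*R*K,)*2,np.uint8);cv2.fillConvexPoly(m,(h*16).astype(np.int32),1,shift=4);return m
    def cost(q):
        p=[q[0]/1e3,q[1]/1e3,q[2]/1e3,q[3]/20];e=0
        for n in ms:
            a=sil(n,p);b=ms[n][0];e+=1-(a&b).sum()/max(1,(a|b).sum())
        return e+(q[2]/15)**2*.05
    best=None
    for y in (np.linspace(-np.pi/2,np.pi/2,8,0) if name not in("compact","tin") else [0]):
        s=minimize(cost,[p0[0]*1e3,p0[1]*1e3,0,y*20],method="Nelder-Mead",options=dict(initial_simplex=np.array([p0[0]*1e3,p0[1]*1e3,0,y*20])+np.r_[np.zeros((1,4)),np.diag([6,6,4,5])],maxiter=160))
        if best is None or s.fun<best.fun:best=s
    q=best.x;p=np.array([q[0],q[1],q[2],np.degrees(q[3]/20)])
    print(name,"xyz mm",p[:3].round(1),"yaw",round((p[3]+90)%180-90,1),"cost",round(best.fun,2),"r",round(np.hypot(*p[:2]),0));return p
if __name__=="__main__":
    ims={n:np.load(n+"0.npy") for n in("top","side")}
    for k in M:fit(k,ims,G0[k])
    for nm,s,t in [("front -y",(323,173),(222,173)),("front +y",(220,180),(216,263)),("bar -y",(291,201),(238,204)),("bar +y",(256,202),(236.5,235)),("lid -y",(322,121),(195,168)),("lid +y",(215,126),(189,263))]:
        print(nm,*tri(np.array(s,float),np.array(t,float)))
E
python3 fit.py
```

```text
watch xyz mm [ 444.6 -306.3   -6.6] yaw -6.7 cost 0.18 r 540.0
ring xyz mm [ 567.4 -211.7   -6.7] yaw -37.1 cost 0.26 r 606.0
compact xyz mm [ 588.6 -312.8   -1.4] yaw 7.6 cost 1.19 r 667.0
tin xyz mm [ 580.4 -405.6   -6.7] yaw 17.9 cost 0.2 r 708.0
clip xyz mm [ 439.9 -107.8   -5.9] yaw 32.6 cost 0.31 r 453.0
bud xyz mm [ 456.6 -214.5   -5.1] yaw 4.5 cost 0.38 r 504.0
front -y [0.6852 0.1742 0.0725] 0.1285759130522024
front +y [0.4138 0.1916 0.0735] 0.039443196439947315
bar -y [0.5926 0.1289 0.028 ] 0.4986385932694759
bar +y [0.4988 0.1327 0.0364] 0.2944210688204123
lid -y [0.6873 0.2371 0.1952] 0.8499394499061452
lid +y [0.4195 0.2517 0.203 ] 0.16893199023161287
```

```bash
cat > pc.py <<'E'
from fit import *
ims={n:np.load(n+"0.npy") for n in("top","side")}
# per-camera centre with z fixed 0: centroid match
for k in M:
    out=[]
    p0=onz("top",G0[k],.01)
    for n in("top","side"):
        c=G0[k] if n=="top" else proj(n,p0)[0]
        m,o=mask(ims[n],c);mo=cv2.moments(m,True);uv=np.array([mo["m10"]/mo["m00"],mo["m01"]/mo["m00"]])/K-.5+o+ (0.5/K)
        h=M[k][:,2].max()
        out.append(onz(n,uv,h*.6)[:2]*1e3)
        out.append(mo["m00"]/K/K)
    print(k,out[0],out[2],"diff side-top",out[2]-out[0],"areas",out[1],out[3])
E
python3 pc.py
python3 - <<'E'
from h import *
# ring case/robot-base check: base at origin; gripper tip at start
s=r.get_state();p=s["tool_pos"]+[0,0,-.014];print(proj("top",p),proj("side",p),proj("top",[0,0,0]))
print(onz("top",(222,173),.079),onz("side",(323,173),.079),onz("top",(216,263),.079),onz("side",(220,180),.079))
E
```

```text
watch [ 445.2963 -305.1488] [ 443.9254 -310.7089] diff side-top [-1.371  -5.5601] areas 142.77777777777777 337.75
ring [ 567.4434 -211.0947] [ 565.7202 -217.0173] diff side-top [-1.7232 -5.9226] areas 113.8888888888889 284.11111111111114
compact [ 589.5598 -320.4934] [ 589.0361 -321.5664] diff side-top [-0.5237 -1.073 ] areas 65.44444444444444 143.11111111111111
tin [ 580.6109 -404.2688] [ 578.8766 -408.6864] diff side-top [-1.7343 -4.4176] areas 89.77777777777777 289.72222222222223
clip [ 440.7564 -107.3226] [ 438.8809 -113.1335] diff side-top [-1.8754 -5.8109] areas 88.41666666666667 147.72222222222223
bud [ 457.0858 -214.4743] [ 456.1099 -220.4805] diff side-top [-0.976  -6.0063] areas 134.52777777777777 297.38888888888886
[[ 79.4698 323.8129]] [[150.5077  60.4791]] [[280.1383 395.4583]]
[0.6848 0.1735 0.079 ] [0.6832 0.1676 0.079 ] [0.4141 0.191  0.079 ] [0.4139 0.1859 0.079 ]
```

Call:
apply_moves([
  [[0,0,1,0.5,1],[0.5,-0.8,1.2,1,1],[1,-1.6,1.2,1.8,1],[1.6,-2.5,1.2,2.8,1],[2.2,-3.4,1.2,2.8,1],[2.8,-4.3,1.2,2.8,1],[3.4,-5.2,1.2,2.8,1],[4,-6.1,1.0,2.8,1],[4.5,-7,0.5,2.8,1],[4.5,-7,-0.5,2.8,1],[4.5,-7,-0.5,2.8,1],[4.5,-7,-0.5,2.8,1]],
])

```text
t: 1.6
tool_pos: [0.53, 0.121, 0.2165]
tcp_rot: [1.0, -0.028, 0.001, 0.0]
force: [0.4, 0.2, 0.3]
grip_width: 0.0004
grasp_force: 0.0
```

```bash
cat > look.py <<'E'
from crop import *
import sys
def grab(tag):
    return {n:(lambda im:(np.save(f"{n}{tag}.npy",im),im)[1])(cams.grab_frame(n)) for n in("top","side")}
E
python3 - <<'E'
from look import *
s=r.get_state();print(s["tool_pos"],s["tcp_rot"],s["q"],s["grip_width"])
ims=grab(1)
tip=s["tool_pos"]-[0,0,.014]
for n in("top","side"):print(n,proj(n,tip),proj(n,s["tool_pos"]))
a,b=[proj(n,tip)[0].astype(int) for n in("top","side")]
cv2.imwrite("pics/tip.png",stack(crop(ims["top"],a[0]-30,a[1]-30,a[0]+30,a[1]+30,6),crop(ims["side"],b[0]-30,b[1]-50,b[0]+35,b[1]+25,6),1))
E
```

```text
[0.53   0.121  0.2165] [ 0.9996 -0.0283  0.0005  0.0003] [ 0.595  -0.1124 -0.1164  0.0011 -1.5663  0.9191] 0.0004043055555501362
top [[236.3899 223.0176]] [[236.0173 222.8705]]
side [[265.9045 155.7896]] [[265.688 151.257]]
```

View pics/tip.png

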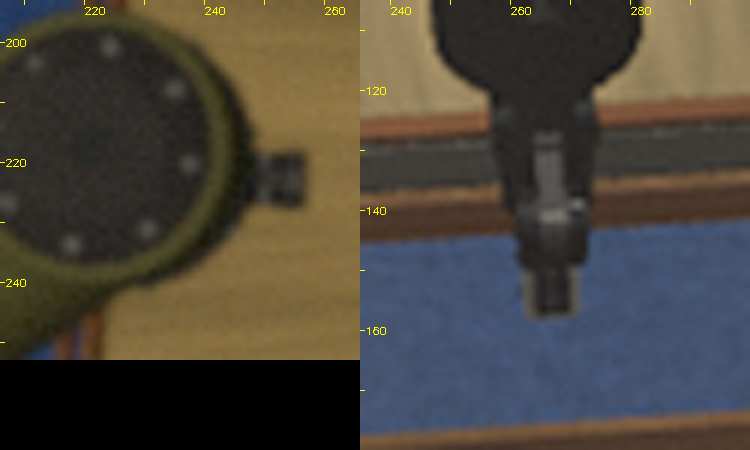

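Call:
apply_moves([
  [[0,1,-0.5,0,1],[0,1.5,-0.5,0,1],[0,1.8,-0.4,0,1],[0,2.1,-0.2,0,1],[0,2.4,0,0,1],[0,2.7,0.1,0,1],[0,3.0,0.2,0,1],[0,3.4,0.25,0,1],[0,3.8,0.25,0,1],[0,4.1,0.25,0,1],[0,4.2,0.25,0,1],[0,4.2,0.25,0,1]],
])

```text
t: 3.2
tool_pos: [0.5296, 0.3734, 0.2299]
tcp_rot: [1.0, -0.028, -0.0, 0.0]
force: [0.3, -1.2, 0.1]
grip_width: -0.0002
grasp_force: 0.0
```

Call:
apply_moves([
  [[0,-1,0,0,0],[0,-2,0,0,0],[0,-3,0,0,0],[0,-4,0,0,0],[0,-5,0,0,0],[0,-6,0,0,0],[0,-6,0,0,0]],
])

```text
t: 4.08
tool_pos: [0.5295, 0.0092, 0.2313]
tcp_rot: [1.0, -0.031, 0.001, -0.0]
force: [0.3, 0.5, 0.5]
grip_width: 0.0426
grasp_force: 0.0
```

Run:
```python
from look import *
ims=grab(2)
cv2.imwrite("pics/box2.png",stack(crop(ims["top"],140,155,250,270,4),crop(ims["side"],205,70,335,208,2),1))
for uv in[(238,204),(236.5,235)]:print("top",onz("top",uv,.046))
for uv in[(256,201),(291,200)]:print("side",onz("side",uv,.046))
```

```text
top [0.593  0.1275 0.046 ]
top [0.4978 0.1321 0.046 ]
side [0.4993 0.1273 0.046 ]
side [0.5892 0.1159 0.046 ]
```

View pics/box2.png

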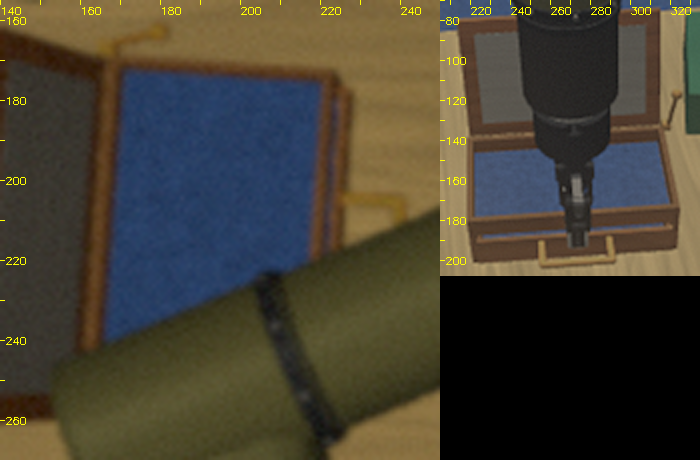

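Call:
apply_moves([
  [[0.25,1,0,0,0],[0.25,1.88,-0.5,0,0],[0.25,1.88,-1.4,0,0],[0.25,1.88,-2.2,0,0],[0.25,1.88,-2.8,0,0],[0.25,1.88,-3.17,0,0],[0.25,1.88,-3.17,0,0.5],[0.25,1.88,-3.17,0,1],[0.25,1.88,-3.17,0,1],[0.25,1.88,-3.17,0,1],[0.25,1.88,-3.17,0,1]],
], squeeze=40)

```text
t: 5.55
tool_pos: [0.5442, 0.1253, 0.0399]
tcp_rot: [1.0, -0.028, -0.001, 0.001]
force: [-1.0, -4.6, 0.4]
grip_width: 0.0086
grasp_force: 38.9
```

Call:
apply_moves([
  [[-0.01,-0.2,0,0,1],[-0.03,-0.4,0,0,1],[-0.04,-0.6,0,0,1],[-0.05,-0.8,0,0,1],[-0.06,-1,0,0,1],[-0.07,-1.2,0,0,1],[-0.08,-1.4,0,0,1],[-0.1,-1.6,0,0,1],[-0.11,-1.8,0,0,1],[-0.12,-1.95,0,0,1],[-0.12,-2.05,0,0,1],[-0.12,-2.05,0,0,1]],
])

```text
t: 7.05
tool_pos: [0.5359, 0.0009, 0.0399]
tcp_rot: [1.0, -0.029, -0.002, 0.001]
force: [-10.2, -0.9, 3.1]
grip_width: 0.0084
grasp_force: 39.4
```

Call:
apply_moves([
  [[-0.03,-0.05,0,0,1],[-0.04,-0.1,0,0,1],[-0.04,-0.1,0,0,1],[-0.04,-0.1,0,0,1]],
])

```text
t: 7.55
tool_pos: [0.5358, 0.0002, 0.0399]
tcp_rot: [1.0, -0.028, 0.001, -0.004]
force: [-2.1, 18.0, -1.1]
grip_width: 0.0084
grasp_force: 39.5
```

Call:
apply_moves([
  [[0,0.1,0,0,0.4],[0,0.1,0,0,0],[0,0.1,0.7,0,0],[-0.1,-0.3,1.5,-1.3,-0.5],[-0.3,-1.1,1.7,-2.6,-1],[-0.5,-1.9,1.7,-3.9,-1],[-0.7,-2.7,1.7,-5.2,-1],[-1,-3.4,1.7,-6.5,-1],[-1.2,-4.1,1.7,-7.8,-1],[-1.4,-4.7,1.7,-9.1,-1],[-1.52,-5.1,1.7,-10.4,-1],[-1.52,-5.1,1.5,-11.7,-1]],
])

```text
t: 9.05
tool_pos: [0.4433, -0.3121, 0.1311]
tcp_rot: [-0.66, 0.751, -0.001, -0.0]
force: [0.4, 0.3, -0.2]
grip_width: 0.0851
grasp_force: 0.0
```

Run:
```python
from look import *
from fit import *
s=r.get_state();print(s["tool_pos"],s["tcp_rot"],s["t"])
ims=grab(3)
cv2.imwrite("pics/a3.png",stack(crop(ims["top"],145,150,425,290,2),crop(ims["side"],200,70,400,420,1),1))
for k in M:
    try: fit(k,ims,G0[k])
    except Exception as e: print(k,"fail")
```

```text
[ 0.4433 -0.3121  0.1311] [-0.6601  0.7512 -0.0013 -0.0001] 9.05
watch xyz mm [ 443.8 -308.5   -1.8] yaw -7.4 cost 1.08 r 541.0
ring xyz mm [ 566.7 -212.6   -4.8] yaw -35.9 cost 0.95 r 605.0
compact xyz mm [ 588.6 -312.8   -1.4] yaw 7.6 cost 1.18 r 667.0
tin xyz mm [ 580.1 -405.9   -5.4] yaw 20.0 cost 0.2 r 708.0
clip xyz mm [404.9 -56.7   0.8] yaw -67.8 cost 1.89 r 409.0
bud xyz mm [ 433.3 -244.5   -1.4] yaw -30.6 cost 1.21 r 498.0
```

View pics/a3.png

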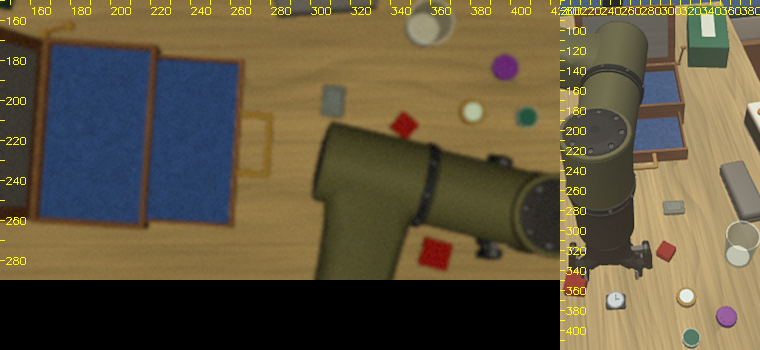

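The tray and the lid are both open (tray interior at top px 215–240; lid mirror at the far left). The watch is undisturbed at side px (615,300) of the crop. Now to grasp the watch.

Call:
apply_moves([
  [[0,0,-0.8,0,-1],[0,0,-1.5,0,-1],[0,0,-1.93,0,-1],[0,0,-1.93,0,-1],[0,0,-1.93,0,1],[0,0,-1.93,0,1],[0,0,-1.93,0,1],[0,0,-1.93,0,1],[0,0,-1.93,0,1],[0,0,-1.0,0,1],[0,0,0,0,1]],
], squeeze=40)

```text
t: 10.52
tool_pos: [0.4431, -0.309, 0.1305]
tcp_rot: [-0.664, 0.748, 0.001, -0.001]
force: [1.5, -0.6, -0.3]
grip_width: 0.0389
grasp_force: 26.4
```

Call:
apply_moves([
  [[0.1,0.6,0.3,0,1],[0.3,1.5,0.5,0,1],[0.5,2.4,0.5,0,1],[0.7,3.3,0.5,0,1],[0.9,4.2,0.5,0,1],[1.1,5.1,0.5,0,1],[1.25,6,0.5,0,1],[1.4,6.9,0.5,0,1],[1.55,7.8,0.5,0,1],[1.7,8.7,0.5,0,1],[1.82,9.5,0.5,0,1],[1.82,9.55,0.5,0,1]],
], squeeze=50)

```text
t: 12.02
tool_pos: [0.5526, 0.2663, 0.1586]
tcp_rot: [-0.665, 0.747, 0.0, -0.001]
force: [0.1, 0.1, -0.9]
grip_width: 0.0385
grasp_force: 55.1
```

Call:
apply_moves([
  [[0,0,-0.7,0,1],[0,0,-1.2,0,1],[0,0,-1.45,0,1],[0,0,-1.45,0,1],[0,0,-1.45,0,-0.2],[0,0,-1.45,0,-0.5],[0,0,-1.2,0,-0.6],[0,0,-0.5,0,-0.6],[-0.1,-0.6,0,0,-1],[-0.2,-1.5,0,0,-1],[-0.3,-2.4,0,0,-1],[-0.4,-3.2,0,0,-1]],
])

```text
t: 13.52
tool_pos: [0.529, 0.07, 0.1618]
tcp_rot: [-0.664, 0.748, -0.0, 0.001]
force: [0.3, -0.6, -0.1]
grip_width: 0.0852
grasp_force: 0.0
```

Run:
```python
from look import *
from fit import *
s=r.get_state();print(s["tool_pos"],s["tcp_rot"],s["t"])
ims=grab(4)
cv2.imwrite("pics/a4.png",stack(crop(ims["top"],145,150,425,290,2),crop(ims["side"],200,70,400,420,1),1))
for k in M:
    if k=="watch":continue
    try: fit(k,ims,G0[k])
    except Exception as e: print(k,"fail")
```

```text
[0.529  0.07   0.1618] [-0.6636  0.7481 -0.0004  0.0009] 13.525
ring xyz mm [ 567.5 -211.8   -5.4] yaw -40.1 cost 0.26 r 606.0
compact xyz mm [ 588.6 -312.8   -1.4] yaw 7.6 cost 1.18 r 667.0
tin xyz mm [ 580.  -405.9   -5.3] yaw 19.8 cost 0.2 r 708.0
clip xyz mm [ 439.5 -107.9   -5.3] yaw 33.3 cost 0.31 r 453.0
bud xyz mm [ 444.6 -157.5    0. ] yaw 7.3 cost 0.16 r 472.0
```

View pics/a4.png

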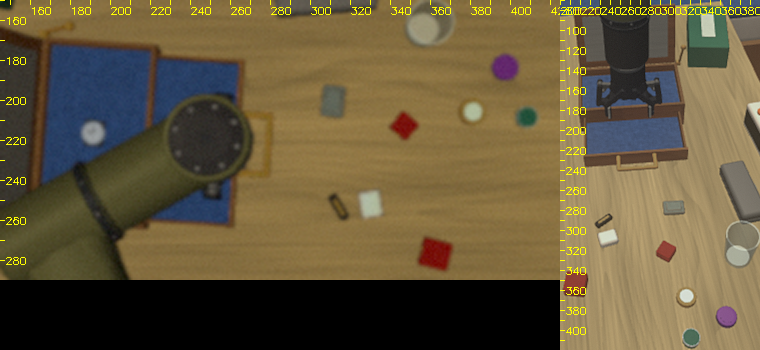

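Run:
```python
from fit import *
ims={n:np.load(n+"4.npy") for n in("top","side")}
fit("bud",ims,(330,251.5))
print(onz("top",(187,216.5),.07),onz("side",(265,190),.07))
for n in ims:
    m,o=mask(ims[n],(330,251.5) if n=="top" else proj("side",[.4446,-.1575,.01])[0]);M2=cv2.moments(m,True);uv=np.array([M2["m10"],M2["m01"]])/M2["m00"]/K-.5+o;print(n,onz(n,uv,.012))
```

```text
bud xyz mm [ 444.5 -157.    -5.7] yaw 4.8 cost 0.37 r 471.0
[0.5541 0.2798 0.07  ] [0.5253 0.1395 0.07  ]
top [ 0.4455 -0.1567  0.012 ]
side [ 0.4439 -0.1629  0.012 ]
```

Call:
apply_moves([
  [[-0.3,-0.8,0,0.8,-1],[-0.6,-1.7,0,1.6,-1],[-1,-2.6,0,1.6,-1],[-1.3,-3.4,-0.2,1.6,-1],[-1.41,-3.86,-0.8,1.6,-1],[-1.41,-3.86,-1.5,1.6,-1],[-1.41,-3.86,-2.1,1.6,-1],[-1.41,-3.86,-2.43,1.6,-1],[-1.41,-3.86,-2.43,1.6,0],[-1.41,-3.86,-2.43,1.6,1],[-1.41,-3.86,-2.43,1.6,1],[-1.41,-3.86,-2.43,1.6,1]],
], squeeze=40)

```text
t: 15.12
tool_pos: [0.4459, -0.16, 0.0163]
tcp_rot: [0.743, -0.669, 0.001, -0.001]
force: [-0.3, 0.3, 6.6]
grip_width: 0.0411
grasp_force: 42.5
```

Call:
apply_moves([
  [[0,0,0.8,0,1],[0,0.4,1.6,1.3,1],[0,1,1.6,2.6,1],[0,1.7,1.6,3.9,1],[0.1,2.4,1.6,5.2,1],[0.1,3.1,1.6,6.5,1],[0.14,3.8,1.6,7.8,1],[0.14,4.5,1.6,9.1,1],[0.14,4.71,1.6,10,1],[0.14,4.71,1.2,10,1],[0.14,4.71,0.6,10,1],[0.14,4.71,0.26,10,1]],
], squeeze=50)

```text
t: 16.62
tool_pos: [0.4521, 0.1224, 0.0281]
tcp_rot: [0.999, -0.035, -0.001, 0.0]
force: [0.5, 0.4, 0.7]
grip_width: 0.0408
grasp_force: 51.5
```

Call:
apply_moves([
  [[0,0,0,0,0.1],[0,0,0,0,-0.3],[0,0,0.5,0,-0.3],[0,-0.1,1.3,0,-0.3],[0,-1,1.3,1.2,-0.2],[-0.1,-2,1.3,2.4,-0.2],[-0.2,-3,1.3,3.6,-0.2],[-0.23,-3.89,1.3,4.65,-0.2],[-0.23,-3.89,0.6,4.65,-0.2],[-0.23,-3.89,0.1,4.65,-0.2],[-0.23,-3.89,-0.26,4.65,-0.2],[-0.23,-3.89,-0.26,4.65,-0.2]],
])

```text
t: 18.12
tool_pos: [0.4385, -0.1109, 0.0137]
tcp_rot: [0.959, 0.285, -0.001, -0.0]
force: [-0.2, -0.4, -0.2]
grip_width: 0.0512
grasp_force: 0.0
```

Call:
apply_moves([
  [[0,0,0,0,0.5],[0,0,0,0,1],[0,0,0,0,1],[0,0,0,0,1],[0,0,0,0,1]],
], squeeze=40)

```text
t: 18.75
tool_pos: [0.4401, -0.1107, 0.0157]
tcp_rot: [0.958, 0.285, 0.001, 0.0]
force: [-1.4, 1.5, 6.1]
grip_width: 0.014
grasp_force: 41.9
```

Call:
apply_moves([
  [[0,0,0.8,0,1],[0.1,0.4,1.6,-1.2,1],[0.3,1.2,1.6,-2.4,1],[0.5,2,1.6,-3.6,1],[0.8,2.9,1.6,-4.65,1],[0.98,3.7,1.6,-4.65,1],[0.98,3.84,1.3,-4.65,1],[0.98,3.84,0.7,-4.65,1],[0.98,3.84,0.26,-4.65,1],[0.98,3.84,0.26,-4.65,1]],
], squeeze=50)

```text
t: 20.0
tool_pos: [0.497, 0.1187, 0.0282]
tcp_rot: [0.999, -0.036, -0.001, 0.001]
force: [0.3, -0.1, 0.1]
grip_width: 0.0133
grasp_force: 52.4
```

Call:
apply_moves([
  [[0,0,0,0,0.2],[0,0,0.5,0,0.1],[0,-0.1,1.4,0,0],[0.2,-1,1.5,-1,-0.5],[0.4,-2,1.5,-2,-0.6],[0.6,-3,1.5,-3,-0.6],[0.8,-4,1.5,-4,-0.6],[1,-4.9,1.5,-4.25,-0.6],[1.15,-5.57,1.2,-4.25,-0.6],[1.15,-5.57,0.5,-4.25,-0.6],[1.15,-5.57,0,-4.25,-0.6],[1.15,-5.57,-0.24,-4.25,-0.6]],
])

```text
t: 21.5
tool_pos: [0.5659, -0.2148, 0.0139]
tcp_rot: [0.945, -0.326, -0.001, 0.0]
force: [0.6, -0.1, 0.5]
grip_width: 0.068
grasp_force: 0.0
```

Call:
apply_moves([
  [[0,0,0,0,0.3],[0,0,0,0,1],[0,0,0,0,1],[0,0,0,0,1],[0,0,0,0,1]],
], squeeze=40)

```text
t: 22.12
tool_pos: [0.5682, -0.2146, 0.0176]
tcp_rot: [0.945, -0.326, 0.002, -0.0]
force: [-0.0, 1.6, 6.0]
grip_width: 0.0334
grasp_force: 40.1
```

Call:
apply_moves([
  [[0,0,0.8,0,1],[0,0.4,1.6,1,1],[-0.1,1.3,1.6,2,1],[-0.2,2.2,1.6,3,1],[-0.3,3.1,1.6,4,1],[-0.4,4,1.6,4.25,1],[-0.4,4.8,1.6,4.25,1],[-0.4,5.4,1.6,4.25,1],[-0.4,5.51,1.3,4.25,1],[-0.4,5.51,0.7,4.25,1],[-0.4,5.51,0.26,4.25,1],[-0.4,5.51,0.26,4.25,1]],
], squeeze=50)

```text
t: 23.62
tool_pos: [0.5421, 0.115, 0.0292]
tcp_rot: [0.999, -0.036, -0.001, 0.001]
force: [-0.2, -0.7, 0.4]
grip_width: 0.0329
grasp_force: 50.9
```

Call:
apply_moves([
  [[0,0,0,0,0.1],[0,0,0,0,-0.2],[0,0,0.6,0,-0.2],[0,-0.2,1.4,0,-0.2],[0.1,-1.1,1.5,0,-0.6],[0.2,-2.1,1.5,0,-0.6],[0.3,-3.1,1.5,0,-0.6],[0.4,-4.1,1.5,0,-0.6],[0.5,-5.1,1.5,0,-0.6],[0.6,-6.1,1.5,0,-0.6],[0.7,-7,1.5,0,-0.6],[0.75,-7.32,1.2,0,-0.6]],
])

```text
t: 25.12
tool_pos: [0.5882, -0.3268, 0.1045]
tcp_rot: [0.999, -0.037, 0.001, 0.001]
force: [0.7, -0.2, -0.5]
grip_width: 0.0684
grasp_force: 0.0
```

Call:
apply_moves([
  [[0,0,-0.7,0,-0.6],[0,0,-1.2,0,-0.6],[0,0,-1.47,0,-0.6],[0,0,-1.47,0,-0.6],[0,0,-1.47,0,0.2],[0,0,-1.47,0,1],[0,0,-1.47,0,1],[0,0,-1.47,0,1],[0,0,-1.47,0,1]],
], squeeze=40)

```text
t: 26.25
tool_pos: [0.5892, -0.3235, 0.0173]
tcp_rot: [0.999, -0.035, 0.002, 0.001]
force: [-0.3, 1.1, 5.2]
grip_width: 0.0403
grasp_force: 40.8
```

Call:
apply_moves([
  [[0,0,0.8,0,1],[0,0.4,1.6,0,1],[0,1.3,1.6,0,1],[0,2.2,1.6,0,1],[0,3.1,1.6,0,1],[0,4,1.6,0,1],[0,4.9,1.6,0,1],[0,5.8,1.6,0,1],[0,6.7,1.6,0,1],[0,7.27,1.5,0,1],[0,7.27,0.8,0,1],[0,7.27,0.26,0,1]],
], squeeze=50)

```text
t: 27.75
tool_pos: [0.5873, 0.1138, 0.029]
tcp_rot: [0.999, -0.035, -0.0, -0.0]
force: [1.0, -0.4, -1.1]
grip_width: 0.0395
grasp_force: 50.6
```

Call:
apply_moves([
  [[0,0,0,0,0.1],[0,0,0,0,-0.3],[0,0,0.6,0,-0.3],[0,-0.2,1.4,0,-0.3],[0,-1.1,1.5,0,-0.6],[0,-2.1,1.5,0,-0.6],[0,-3.1,1.5,0,-0.6],[0,-4.1,1.5,0,-0.6],[-0.1,-5.1,1.5,0,-0.6],[-0.1,-6.1,1.5,0,-0.6],[-0.15,-7,1.5,0,-0.6],[-0.15,-7.9,1.5,0,-0.6]],
])

```text
t: 29.25
tool_pos: [0.5789, -0.3632, 0.1223]
tcp_rot: [0.999, -0.036, 0.001, 0.0]
force: [1.1, 0.9, 0.5]
grip_width: 0.0682
grasp_force: 0.0
```

Call:
apply_moves([
  [[0,-0.8,0,0,-0.6],[0,-0.8,-0.7,0,-0.6],[0,-0.8,-1.3,0,-0.6],[0,-0.8,-1.77,0,-0.6],[0,-0.8,-1.77,0,-0.6],[0,-0.8,-1.77,0,0.2],[0,-0.8,-1.77,0,1],[0,-0.8,-1.77,0,1],[0,-0.8,-1.77,0,1],[0,-0.8,-1.77,0,1]],
], squeeze=40)

```text
t: 30.5
tool_pos: [0.5802, -0.4096, 0.0171]
tcp_rot: [0.999, -0.035, 0.002, 0.001]
force: [1.2, 0.5, 6.0]
grip_width: 0.0313
grasp_force: 39.9
```

Call:
apply_moves([
  [[0,0,0.8,0,1],[0,0.4,1.6,0,1],[0,1.3,1.6,0,1],[0,2.2,1.6,0,1],[0,3.1,1.6,0,1],[0,4,1.6,0,1],[0,4.9,1.6,0,1],[0.3,5.8,1.6,0,1],[0.6,6.7,1.6,0,1],[0.8,7.6,1.6,0,1],[0.9,8.4,1.6,0,1],[0.9,8.65,1.5,0,1]],
], squeeze=50)

```text
t: 32.0
tool_pos: [0.6332, 0.1128, 0.1048]
tcp_rot: [0.999, -0.034, 0.001, -0.0]
force: [0.3, -0.9, -1.3]
grip_width: 0.0311
grasp_force: 49.6
```

Call:
apply_moves([
  [[0,0,-0.6,0,1],[0,0,-1.1,0,1],[0,0,-1.24,0,1],[0,0,-1.24,0,0.3],[0,0,-1.24,0,0],[0,0,-0.9,0,0],[0,0,0,0,0],[0,-0.5,0.7,0,0],[-0.2,-1.4,1,0,0],[-0.3,-2.3,1,0,0],[-0.5,-3.2,1,0,0],[-0.5,-4.0,1,0,0]],
])

```text
t: 33.5
tool_pos: [0.6027, -0.1319, 0.1674]
tcp_rot: [0.999, -0.035, 0.002, 0.0]
force: [0.1, 0.1, -0.2]
grip_width: 0.043
grasp_force: 0.0
```

Run:
```python
from look import *
s=r.get_state();print(s["tool_pos"],s["tcp_rot"],s["t"])
ims=grab(5)
cv2.imwrite("pics/a5.png",stack(crop(ims["top"],140,150,290,280,3),crop(ims["side"],200,70,340,240,2),1))
```

```text
[ 0.6027 -0.1319  0.1674] [ 0.9994 -0.0354  0.0019  0.0001] 33.5
```

View pics/a5.png

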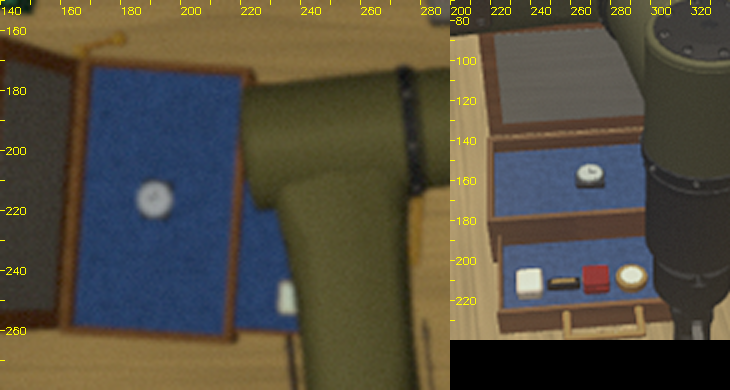

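Top view: the watch lies in the well at (191,216). Side view: the white case, clip, ring case and compact sit in a row in the tray at about row 210; the tin is hidden behind the arm. Now I'll pinch the handle and slide the tray home.

Call:
apply_moves([
  [[-0.5,0.8,0,0,0],[-1,1.7,0,0,0],[-1.12,2.18,-0.3,0,0],[-1.12,2.18,-1,0,0],[-1.12,2.18,-1.6,0,0],[-1.12,2.18,-2.07,0,0],[-1.12,2.18,-2.07,0,0],[-1.12,2.18,-2.07,0,0.5],[-1.12,2.18,-2.07,0,1],[-1.12,2.18,-2.07,0,1],[-1.12,2.18,-2.07,0,1]],
], squeeze=40)

```text
t: 34.98
tool_pos: [0.537, 0.0011, 0.0424]
tcp_rot: [0.999, -0.035, 0.002, -0.0]
force: [-1.7, 1.8, 6.6]
grip_width: 0.0083
grasp_force: 39.1
```

Call:
apply_moves([
  [[0.01,0.15,0,0,1],[0.03,0.35,0,0,1],[0.04,0.55,0,0,1],[0.055,0.75,0,0,1],[0.07,0.95,0,0,1],[0.085,1.15,0,0,1],[0.1,1.35,0,0,1],[0.115,1.55,0,0,1],[0.13,1.75,0,0,1],[0.145,1.9,0,0,1],[0.15,2.03,0,0,1],[0.15,2.03,0,0,1]],
])

```text
t: 36.48
tool_pos: [0.5454, 0.1236, 0.0424]
tcp_rot: [0.999, -0.035, 0.001, -0.001]
force: [-4.8, 1.2, 8.9]
grip_width: 0.0087
grasp_force: 39.4
```

Call:
apply_moves([
  [[0.005,0.07,0,0,1],[0.01,0.13,0,0,1],[0.01,0.17,0,0,1],[0.01,0.17,0,0,1]],
])

```text
t: 36.98
tool_pos: [0.5454, 0.1255, 0.0424]
tcp_rot: [0.999, -0.037, -0.001, 0.006]
force: [-2.8, -26.5, 11.0]
grip_width: 0.0081
grasp_force: 40.4
```

Call:
apply_moves([
  [[0,-0.13,0,0,0.5],[0,-0.13,0,0,0],[0,-0.13,0,0,0],[0,-0.13,0.7,0,0],[-0.2,-0.13,1.6,0,1],[-0.4,-0.13,2.5,0,1],[-0.6,-0.13,3.4,0,1],[-0.9,0.2,4.3,0,1],[-1.1,1.1,4.3,0,1],[-1.1,2.1,4.3,0,1],[-1.1,3.1,4.3,0,1],[-1.1,4.1,4.3,0,1]],
])

```text
t: 38.48
tool_pos: [0.4786, 0.3816, 0.2984]
tcp_rot: [0.999, -0.035, 0.0, -0.001]
force: [0.6, -0.3, 1.0]
grip_width: 0.0001
grasp_force: 0.0
```

Call:
apply_moves([
  [[0,1,0,0,1],[0,1.3,0,0,1],[0,1.3,-0.8,0,1],[0,1.3,-1.6,0,1],[0,1.3,-1.6,0,1]],
])

```text
t: 39.1
tool_pos: [0.4774, 0.4562, 0.197]
tcp_rot: [0.999, -0.035, -0.003, 0.003]
force: [-0.2, 0.1, 1.0]
grip_width: -0.0001
grasp_force: 0.0
```

Call:
apply_moves([
  [[0,-0.4,0,0,1],[0,-0.7,0,0,1],[0,-0.95,0,0,1],[0,-1.2,0,0,1],[0,-1.4,0,0,1],[0,-1.6,0,0,1],[0,-1.8,0,0,1],[0,-1.88,0,0,1],[0,-1.88,0,0,1],[0,-1.88,0,0,1]],
])

```text
t: 40.35
tool_pos: [0.4793, 0.344, 0.2018]
tcp_rot: [0.999, -0.035, -0.0, 0.0]
force: [0.9, 0.8, 0.7]
grip_width: 0.0002
grasp_force: 0.0
```

Run:
```python
from look import *
s=r.get_state();print(s["tool_pos"],s["tcp_rot"],s["t"])
ims=grab(6)
cv2.imwrite("pics/a6.png",stack(crop(ims["top"],150,150,250,275,4),crop(ims["side"],205,70,335,208,3),1))
# predicted pointer tip and lid edge corner (-y end) for angles
C=np.array([.5535,.2635]);bx=np.array([.068,.9977]);by=np.array([-.9977,.068])
def W(x,y,z):return np.r_[C+bx*x+by*y,z]
def lid(th,y,r=.168,o=.005):return W(.085-r*np.cos(th)+o*np.sin(th),y,.0795+r*np.sin(th)+o*np.cos(th))
for d in(60,66,72,78):
    t=np.radians(d)
    print(d,*[np.r_[proj(n,lid(t,-.136))[0],proj(n,lid(t,.136))[0]].round(1) for n in("top","side")])
pt=W(.085-.11*.5,-.155,.0795+.11*.866);print("ptr",proj("top",pt),proj("side",pt),"hinge -y",proj("top",W(.085,-.136,.0795)),proj("side",W(.085,-.136,.0795)))
```

```text
[0.4793 0.344  0.2018] [ 0.9994 -0.0354 -0.0002  0.0004] 40.35
60 [185.2 164.8 177.8 264.1] [320.9 105.2 212.8 111.7]
66 [178.9 164.  171.4 263.9] [320.2  99.  212.5 105.4]
72 [172.4 163.3 164.9 263.6] [319.4  93.3 212.3  99.5]
78 [165.8 162.7 158.2 263.3] [318.5  88.1 212.2  94.2]
ptr [[180.1011 160.1191]] [[325.7651 115.7614]] hinge -y [[167.0204 169.7771]] [[314.5319 131.4997]]
```

View pics/a6.png

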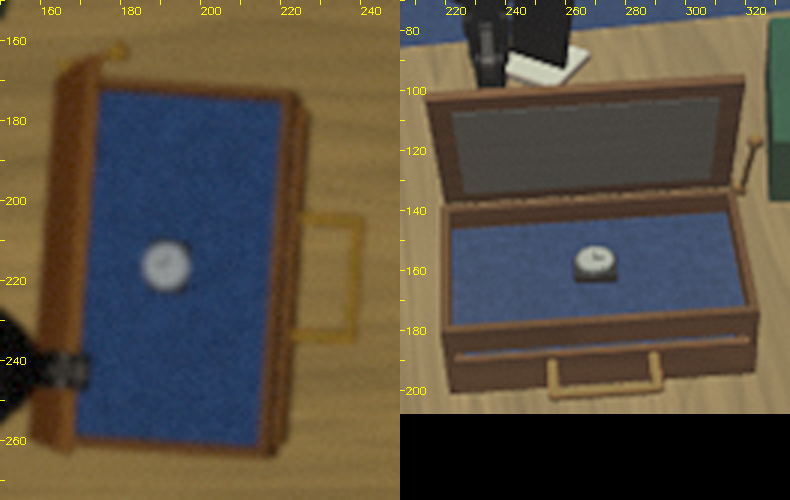

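Top view: the tray is home, the watch is in the well, and the lid's front edge runs from (174,165) to (168,262). Side view: the lid's top edge runs from (316,95) to (213,101) and the pointer ball is at (324,117). That puts the lid at about 71°, so I'll push on to about 61°.

Call:
apply_moves([
  [[0,-0.1,0,0,1],[0,-0.2,0,0,1],[0,-0.3,0,0,1],[0,-0.35,0,0,1],[0,-0.35,0,0,1],[0,-0.35,0,0,1]],
])

```text
t: 41.2
tool_pos: [0.4793, 0.3229, 0.202]
tcp_rot: [0.999, -0.035, -0.0, 0.0]
force: [0.7, -1.3, 1.3]
grip_width: -0.0001
grasp_force: 0.0
```

Run:
```python
from look import *
s=r.get_state();print(s["tool_pos"],s["t"])
ims=grab(7)
a=crop(ims["top"],150,150,200,190,8);b=crop(ims["side"],285,85,335,150,8)
cv2.imwrite("pics/a7.png",stack(a,b[:500],1))
C=np.array([.5535,.2635]);bx=np.array([.068,.9977]);by=np.array([-.9977,.068])
def W(x,y,z):return np.r_[C+bx*x+by*y,z]
for d in(56,60,64):
    t=np.radians(d)
    for o in(0,.01):
        p=W(.085-.168*np.cos(t)+o*np.sin(t),-.136,.0795+.168*np.sin(t)+o*np.cos(t));print(d,o,proj("top",p)[0],proj("side",p)[0])
h=W(.085,-.14,.079);f=W(-.085,-.14,.079);print("rear corner",proj("top",h),proj("side",h),"front",proj("top",f),proj("side",f))
```

```text
[0.4793 0.3229 0.202 ] 41.2
56 0 [190.8668 165.5451] [321.5196 111.4531]
56 0.01 [187.5319 165.0732] [321.1692 107.6466]
60 0 [186.8932 165.0031] [321.0899 107.0499]
60 0.01 [183.4308 164.548 ] [320.709  103.3622]
64 0 [182.7808 164.4823] [320.6257 102.7982]
64 0.01 [179.2116 164.0471] [320.217   99.2535]
rear corner [[167.1533 168.4823]] [[315.9114 131.5505]] front [[223.4272 172.1423]] [[324.453  172.4145]]
```

View pics/a7.png

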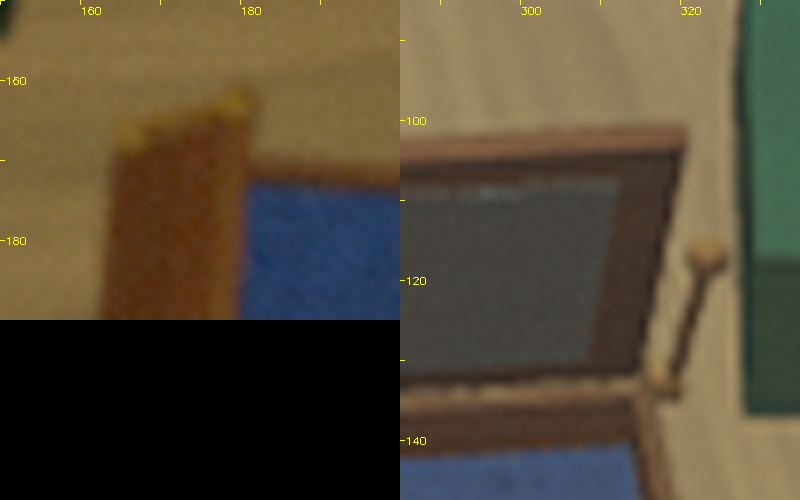

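Call:
apply_moves([
  [[0,-0.05,0,0,1],[0,-0.1,0,0,1],[0,-0.15,0,0,1],[0,-0.15,0,0,1],[0,-0.15,0,0,1]],
])

```text
t: 41.92
tool_pos: [0.4794, 0.3138, 0.2021]
tcp_rot: [0.999, -0.035, 0.0, 0.0]
force: [-0.6, 0.9, -0.4]
grip_width: 0.0002
grasp_force: 0.2
```

Run:
```python
from look import *
s=r.get_state();print(s["tool_pos"],s["t"],s["force"])
ims=grab(8)
def c8(im,x0,y0,x1,y1):return crop(im,x0,y0,x1,y1,8)
a=c8(ims["top"],155,155,200,185);a2=c8(ims["top"],155,195,200,225)
b=c8(ims["side"],290,90,340,150)
cv2.imwrite("pics/a8.png",stack(np.concatenate([a,a2]),b,1)[:600])
# numeric edges: side column profile, averaged along lid length (dark underside/wood strip / background)
for nm in("6","7","8"):
    s_=np.load(f"side{nm}.npy").astype(float).mean(2);t_=np.load(f"top{nm}.npy").astype(float)
    out=[]
    for u in(300,306,312):
        p=cv2.GaussianBlur(s_,(0,0),.7)[85:125,u];g=np.diff(p);k=np.argsort(g)[:2]; out.append([(85+.5+x,round(g[x],0)) for x in sorted(k)])
    print(nm,"side",out)
    q=t_[:,:,2]-t_[:,:,0]   # blue minus red: lid -> blue well transition
    o2=[]
    for v in(180,190,200,210):
        p=cv2.GaussianBlur(q,(0,0),.7)[v,160:205];i=np.argmax(p>0);o2.append(round(160+i-p[i]/(p[i]-p[i-1]),2))
    print("   top lid/well boundary",o2)
C=np.array([.5535,.2635]);bx=np.array([.068,.9977]);by=np.array([-.9977,.068])
def W(x,y,z):return np.r_[C+bx*x+by*y,z]
from scipy.optimize import brentq
for d in(58,60,62,64,66,72):
    t=np.radians(d);e=lambda y,o:W(.085-.168*np.cos(t)+o*np.sin(t),y,.0795+.168*np.sin(t)+o*np.cos(t))
    L=[np.interp(190,*np.array([proj("top",e(y,0))[0] for y in(-.136,.136)])[:,::-1].T)]
    for o in(.01,0):
        L.append(np.interp(306,*np.array([proj("side",e(y,o))[0] for y in(.136,-.136)]).T))
    print(d,"top u@v190 %.2f side outer@306 %.2f under %.2f"%tuple(L))
```

```text
[0.4794 0.3138 0.2021] 41.925 [-0.5691  0.8796 -0.4247]
6 side [[(np.float64(97.5), np.float64(-15.0)), (np.float64(98.5), np.float64(-19.0))], [(np.float64(97.5), np.float64(-16.0)), (np.float64(98.5), np.float64(-13.0))], [(np.float64(96.5), np.float64(-12.0)), (np.float64(97.5), np.float64(-18.0))]]
   top lid/well boundary [np.float64(174.09), np.float64(173.44), np.float64(172.58), np.float64(171.79)]
7 side [[(np.float64(103.5), np.float64(-16.0)), (np.float64(104.5), np.float64(-16.0))], [(np.float64(100.5), np.float64(-12.0)), (np.float64(103.5), np.float64(-17.0))], [(np.float64(102.5), np.float64(-13.0)), (np.float64(103.5), np.float64(-19.0))]]
   top lid/well boundary [np.float64(180.32), np.float64(179.52), np.float64(178.75), np.float64(178.08)]
8 side [[(np.float64(104.5), np.float64(-14.0)), (np.float64(107.5), np.float64(-20.0))], [(np.float64(106.5), np.float64(-16.0)), (np.float64(107.5), np.float64(-16.0))], [(np.float64(103.5), np.float64(-13.0)), (np.float64(106.5), np.float64(-18.0))]]
   top lid/well boundary [np.float64(183.55), np.float64(182.85), np.float64(182.07), np.float64(181.37)]
58 top u@v190 187.08 side outer@306 106.38 under 110.16
60 top u@v190 185.05 side outer@306 104.24 under 107.96
62 top u@v190 182.99 side outer@306 102.14 under 105.79
64 top u@v190 180.89 side outer@306 100.09 under 103.67
66 top u@v190 178.77 side outer@306 98.09 under 101.59
72 top u@v190 172.26 side outer@306 92.43 under 95.66
```

View pics/a8.png

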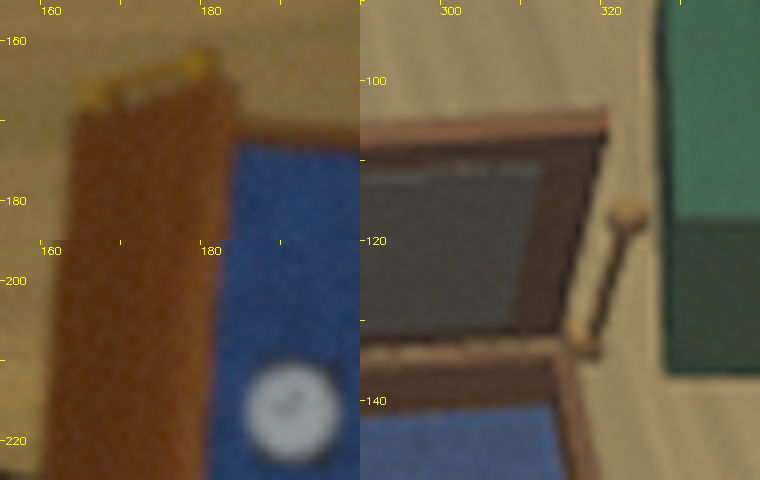

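Top: the lid's front edge is at u≈182.9 on row 190, and the ball is at (179.5,162.5). Side: the underside edge is at about row 107 and the ball at row 116. Corrected against the ball, the lid is at about 61.3°, so one more nudge of about 3 mm and then I back off.

Call:
apply_moves([
  [[0,-0.02,0,0,1],[0,-0.05,0,0,1],[0,-0.05,0,0,1],[0,-0.05,0,0,1],[0,0.3,0,0,1],[0,1,0,0,1],[0,1.8,0.5,0,1],[-0.3,2,1.3,0,1],[-0.6,2,1.6,0,1],[-0.6,2,1.6,0,1]],
])

```text
t: 43.28
tool_pos: [0.4426, 0.435, 0.3001]
tcp_rot: [0.999, -0.035, 0.001, -0.001]
force: [0.1, 0.0, -0.6]
grip_width: -0.0002
grasp_force: 0.0
```

Run:
```python
from look import *
s=r.get_state();print(s["tool_pos"],s["t"])
ims=grab(9)
s_=ims["side"].astype(float).mean(2);t_=ims["top"].astype(float);q=t_[:,:,2]-t_[:,:,0]
for v in(180,190,200,210):
    p=cv2.GaussianBlur(q,(0,0),.7)[v,160:205];i=np.argmax(p>0);print(round(160+i-p[i]/(p[i]-p[i-1]),2),end=" ")
for n in("7","8","9"):
    d=np.load(f"side{n}.npy").astype(float).mean(2);d=cv2.resize(d[85:125,300:313],None,fx=1,fy=10,interpolation=cv2.INTER_CUBIC)
    print(n,[round(85+(np.argmin(np.diff(cv2.GaussianBlur(d,(1,0+0),0)[:,k]) if 0 else np.diff(cv2.blur(d,(1,15))[:,k]))+1)/10-.5,1) for k in(0,6,12)])
cv2.imwrite("pics/a9.png",stack(crop(ims["top"],145,150,425,290,2),crop(ims["side"],200,70,400,420,1),1))
```

```text
[0.4426 0.435  0.3001] 43.275
184.6 183.92 183.23 182.5 7 [np.float64(104.2), np.float64(103.5), np.float64(103.3)]
8 [np.float64(107.4), np.float64(107.2), np.float64(106.5)]
9 [np.float64(108.4), np.float64(108.4), np.float64(107.6)]
```

View pics/a9.png

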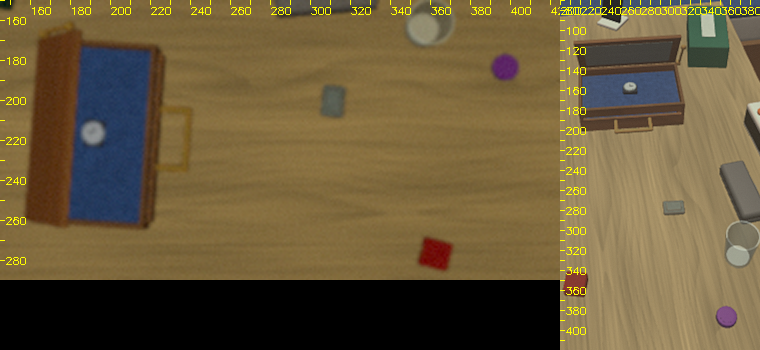

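The table is cleared except for the big red case, the purple look-alike, the stone, the tumbler and the spectacle case. The watch is in the well, the tray is home, and the lid reads about 60.3°. I'm handing the job in.

```bash
python3 -c "
from station import r
print(r.job_done())"
```

```text
the job is handed in; nothing more can be done
None
```

The job is handed in after about 43 s of robot time: the watch is in the well, all five trinkets are in the tray, the tray is fully home, the lid leans at about 60° by the camera measurement, and the bystanders and look-alikes were left alone; I never saw the earring tin in the tray (the arm hid it), but the gripper held it right up to its place there and it is gone from the table.

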